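# Check the spring of the mirror tilt mount

## Robot

A 7-joint arm with a two-finger parallel gripper is mounted at the origin on the work surface. World frame = base frame: x ahead of the robot, y to its left, z up, the work surface at z = 0. Lengths are in m, angles in rad, forces in N, time in s.
With the tool pointing down it reaches from about 0.425 to 0.875 m from the base axis. Payload 4.7 kg.
Tool frame: the origin (TCP) lies between the finger pads; the fingertips stand 14 mm ahead of it and the grasp point (between the pads) lies 5 mm behind it; z points along the fingers, y is the line along which they close (so a half turn about z gives the same grasp; the last joint's range is limited). The gripper opens to 87 mm and grips with 3 to 60 N. Pads are 19 mm wide; open, the fingers measure 117 mm over their backs; the gripper's body (75 mm by 190 mm) begins 51 mm behind the grasp point.
Start: joints at [1.119, 0.321, -0.07, 1.45, 0.023, 1.371, -0.057], TCP at [0.292, -0.581, 0.237] pointing down, gripper open.
Joint ranges: [-2.86, 2.86], [-0.3, 2.09], [-1.38, 1.24], [0.06, 2.45], [-1.56, 4.7], [0.09, 2.05], [-2.69, 2.69]. Speed limits (rad/s): [2.57, 2.57, 3.14, 3.14, 3.14, 3.14, 3.14].

## Interface

Orientations are given as a rotation vector (axis times angle).
In Python, from bench import get_state, get_image, camera_params, close_job gives the robot as it stands. The module is installed in compiled form; this text tells all that it offers.
- The arm moves only by the tool arm_command, never from a script. Its argument "motion" is a list of rows, each a list of 5 numbers: the finger opening in mm, from 0 to 87, then the shift along the tool's x, y, z in mm, then the turn about the tool's z in degrees. In form: [[gripper, x, y, z, spin], ...]. A call has 1 to 5 rows; each row is the pose to reach, as a shift and turn from the pose commanded when the call began, along the tool's axes at that moment; what a row does not reach only later rows make up. A row lasts 1/12 s, in which the tool goes at most 41.7 mm and 7.16 degrees, less where a joint would pass 70% of its speed; a pose out of reach is approached as far as the arm can. A call with a gripper value outside its range is refused whole. The fingers move at their own pace and stop on an object; "newtons" is the grip in N (left out, the last holds). Time passes only in rows, so rows that repeat a pose let the fingers close. It gives the time, the measured TCP pose, the force, the opening and the grip force at its end, in the units of the state.
- get_state(): the state, without advancing time (a new reading comes with each control period).
- get_image(name): name is "scene" or "side" or "wrist"; returns (picture, depth): 400x640x3 uint8, red, green, blue; 400x640 float32, m along the optical axis (not along the pixel's ray), 0 where there is no reading.
- camera_params(name): a dict with "intrinsics" (3x3 intrinsics, pixels), "extrinsics" (4x4, takes a point from camera to world coordinates). Camera axes: x right, y down, z forward; pixel columns grow to the right and rows downward; lengths in m; the calibration is good to about 2 mm. The wrist camera is an equidistant fisheye: a pixel r from the principal point sees the ray r / f radians off the axis. A picture is of the moment at which its call begins: read the wrist's pose just before it. camera_params takes no time and is no camera call; for the wrist camera it gives the pose at the moment of the call.
- close_job(): hands the job in; it is judged then, once.
The state is a dict: "time": time; "joint_positions": joint angles; "qd": joint speeds; "joint_torque": joint torques, N m; "position": TCP position; "tool_rot": TCP orientation; "ft_force": force on the tool from outside, world axes, zero at the start; "torque": the same for the moment, N m; "grip_width": opening from 0.0 (shut) to 1.0 (fully open); "grip_force": force on a finger pad.
Only numpy, scipy, OpenCV 4.12 (cv2) and the standard library are available. Lean on these libraries where they do the work, as an engineer would, in place of code of your own. Each camera call takes 0.05 s, during which the arm holds its last target. There are 200 camera calls.

## Task

Check the spring of the little mirror mount: with the fingertips press the yellow pad on its corner down until the black pointer is level with the red marker on the scale, not past it, and hold it there for a second. Then let go, so that the plate springs back level. Pick nothing up, and leave the paint jars and everything else on the table where they stand.

Things in the scene. Friction and masses are not known exactly. Their poses are not given: they have to be found in the camera images.
- mount: Mirror mount fixed to the table: grey base 12 mm thick (x -100 to +170, y +-83 mm), two cheeks 80 mm high at y = +-72 mm carrying a blue tilting plate with a round mirror. Origin on the table under the hinge, which lies along y, 70 mm up. x runs from the press corner (-x, robot side) to the white scale (x +138, y +15 to +65, top 127 mm). Turned by up to 0.5 rad.
- plate (a joint): Tilt of the blue plate, rad: 0 level at rest against its stop, growing as the yellow pad is pressed down, 0.42 at the far stop. A spring always drives it back to 0. The pad needs about 3 N to start moving and about 10 N at 0.25 rad. Pressing the pad down by 10 mm tilts the plate by about 0.12 rad and raises the pointer by about 18 mm.
- pad (a point): Top of the yellow round press pad, 28 mm across, 8 mm thick, fixed on top of the plate's corner, 83 mm from the hinge. This point is the centre of its top face, z out of it, 82 mm above the table at rest. It goes down and tilts with the plate; under it are only the spring and the base.
- pointer_tip (a point): Tip of the thin black pointer arm (4 mm thick) that is part of the tilting plate and runs in front of the white scale, on the side away from the robot. 50 mm above the table at rest; it rises as the pad is pressed, nearly straight up.
- mark: Red marker, 10 mm high and 24 mm wide, clamped on the white scale beside the pointer; origin at the middle of its height, at the end next to the pointer tip. It sits 72 to 95 mm above the table, differently from start to start, and does not move. The pointer is at the mark when pointer_tip is at the same height as this origin.
- jar_red: Stands loose on the table; only to be left alone. Red paint jar, 36 mm across, 48 mm high, near the mount. Origin at the centre of its underside.
- jar_blue: Stands loose on the table; only to be left alone. Blue paint jar with yellow cap, 36 mm across, 48 mm high, near the mount. Origin at the centre of its underside.
- jar_yellow: Stands loose on the table; only to be left alone. Yellow paint jar, 36 mm across, 48 mm high, near the mount. Origin at the centre of its underside.
- ball: Stands loose on the table; only to be left alone. Painted papier-mache ball, white and yellow with blue and red patches, 130 mm across, 124 mm high, with a flat foot. Origin at the centre of its underside.
- squeeze_bottle: Stands loose on the table; only to be left alone. Blue squeeze bottle of paint with yellow cap, 32 mm across, 105 mm high. Origin at the centre of its underside.
- brush: Yellow paintbrush about 200 mm long, lying loose on the table along its own x; only to be left alone. Origin under its middle.
- bowl: Stands loose on the table; only to be left alone. White plastic bowl, 110 mm across, 55 mm high. Origin at the centre of its underside.

How it is judged:
On the way, in this order (a step that is already met when the one before it is completed fails the run):
1. the fingers press the yellow pad and keep the pointer level with the red marker, within 5 mm, for 0.8 s (z of pointer_tip in the frame of mark between -0.005 and 0.005 m and contact force between the fingers and yellow_pad above 0.5 N), for 0.8 s.
2. the pad is let go and the plate has sprung back level (value of joint plate below 0.03 rad and contact force between the fingers and yellow_pad below 0.1 N), for 0.2 s.
At the end, for the whole second after the job is handed in: The plate is back level (within 0.03 rad) and still; jars, ball, bottle, brush and bowl stand at rest within 20 mm of where they were, upright (value of joint plate below 0.03 rad and velocity of joint plate below 0.05 rad/s and distance of each of jar_red, jar_blue, jar_yellow, ball, squeeze_bottle, brush, bowl from where it was at the start of the episode below 0.02 m and linear speed of each of jar_red, jar_blue, jar_yellow, ball, squeeze_bottle, brush, bowl below 0.03 m/s and angle between each of jar_red, jar_blue, jar_yellow, ball, squeeze_bottle, bowl's own z axis and vertical below 0.2 rad); the robot touches nothing.
It fails at once if the pointer is pressed more than 12 mm past the middle of the red marker (z of pointer_tip in the frame of mark above 0.012 m).
It fails at once if a jar, the ball, the bottle, the brush or the bowl is moved or lifted by more than 20 mm (distance of any of jar_red, jar_blue, jar_yellow, ball, squeeze_bottle, brush, bowl from where it was at the start of the episode above 0.02 m).
It also fails if it takes over 38 s, if anything falls off the work surface, if the arm or the gripper's body presses on something with over 40 N, if the wrist force passes 120 N, or if a joint passes its speed limit or range.

## Working session

There is one attempt and no reset: what is moved stays moved. The work goes in short steps, Python scripts to look and compute and a tool call to move; the robot and the scene stay as the last step left them, time stands still between calls to the robot, and variables do not carry over. Pictures are saved under pics/ and viewed, at most 10 in all, crops included, and the job is handed in when it is done.

Besides the shell and the picture viewer there is one more tool, called by a JSON object that holds its "method" and its "body", one argument or row to a line. arm_command: Moves the arm, as the interface text tells. Its arguments: {"type":"object","properties":{"motion":{"type":"array"},"newtons":{"type":"number"}},"required":["motion"]}

```bash
mkdir -p pics; cat > h.py <<'E'
import numpy as np, cv2
from bench import *
def grab(n,f=None):
    P=camera_params(n); im,d=get_image(n)
    if f: cv2.imwrite('pics/'+f,im[:,:,::-1])
    return im,d,P
def world(P,d):
    K=P['intrinsics'];T=P['extrinsics'];v,u=np.mgrid[:400,:640]
    c=np.stack([(u-K[0,2])/K[0,0]*d,(v-K[1,2])/K[1,1]*d,d],-1)
    w=c@T[:3,:3].T+T[:3,3]; w[d==0]=np.nan; return w
def ray(P,u,v):
    K=P['intrinsics'];T=P['extrinsics']
    r=T[:3,:3]@np.array([(u-K[0,2])/K[0,0],(v-K[1,2])/K[1,1],1.]);return T[:3,3],r/np.linalg.norm(r)
E
python3 - <<'E'
from h import *
for n in('scene','side'):
    im,d,P=grab(n,n+'0.png'); np.savez(n+'0',im=im,d=d,**P); print(n,P['extrinsics'].round(3).tolist(),P['intrinsics'][0,0])
s=get_state();print(s['time'],s['position'],s['tool_rot'],s['ft_force'])
E
```

```text
scene [[0.721, 0.499, -0.481, 1.14], [0.693, -0.525, 0.494, -0.605], [-0.006, -0.689, -0.724, 0.955], [0.0, 0.0, 0.0, 1.0]] 404.9346069513699
side [[-0.707, -0.508, 0.492, -0.336], [-0.707, 0.517, -0.482, 0.902], [-0.009, -0.689, -0.725, 1.417], [0.0, 0.0, 0.0, 1.0]] 498.9100223863841
0.1 [ 0.29168444 -0.58035812  0.23558266] [-3.05519658e+00 -7.24761975e-01  7.53115923e-04] [-0.04625257  0.65474552  0.42513298]
```

View pics/scene0.png

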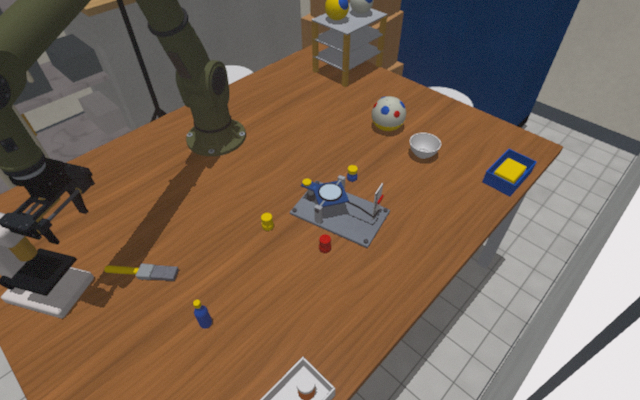

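View pics/side0.png

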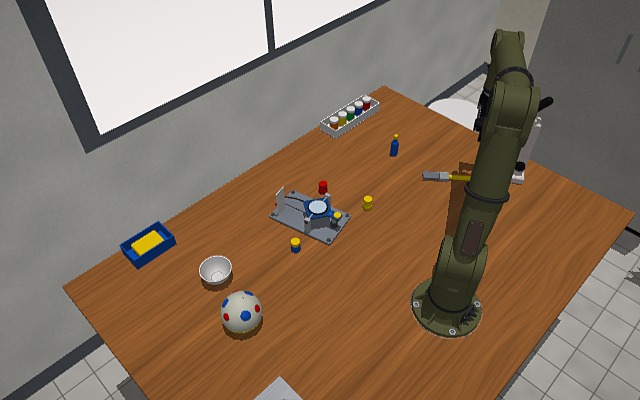

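Scene: mount around (340,210), with yellow pad at about (307,183) and the scale and red marker at about (379,198). Side: pad at about (337,215), and the scale seen from its back at (280,197). Jars stand around the mount. Next I'll measure the pad, marker and base, and enlarge the scene view.

```bash
cat > m.py <<'E'
from h import *
Z={n:np.load(n+'0.npz') for n in('scene','side')}
def blob(n,lo,hi,box):
    h=cv2.cvtColor(Z[n]['im'],cv2.COLOR_RGB2HSV);m=cv2.inRange(h,lo,hi);k=np.zeros_like(m);a,b,c,e=box;k[b:e,a:c]=1
    v,u=np.nonzero(m*k);W=world(Z[n],Z[n]['d'])[v,u]
    print(n,box,len(u),'px',u.mean().round(1),v.mean().round(1),(u.min(),u.max(),v.min(),v.max()),'w',np.nanmedian(W,0).round(4),'z',np.nanpercentile(W[:,2],[3,97]).round(3))
    return u.mean(),v.mean()
Y=((20,120,80),(35,255,255));
def tri(a,b):
    (p,r),(q,s)=ray(Z['scene'],*a),ray(Z['side'],*b)
    t=np.linalg.lstsq(np.stack([r,-s],1),q-p,rcond=None)[0];A=p+t[0]*r;B=q+t[1]*s
    print('tri',((A+B)/2).round(4),'gap',np.linalg.norm(A-B).round(4))
a=blob('scene',*Y,(298,172,318,195));b=blob('side',*Y,(328,205,346,224));tri(a,b)
blob('scene',(0,150,60),(6,255,255),(370,185,392,210))
for n,box in(('scene',(255,205,280,235)),('scene',(342,160,362,184)),('side',(358,190,378,212)),('side',(285,234,305,255))):blob(n,*Y,box)
W=world(Z['scene'],Z['scene']['d'])
z=W[...,2];m=((z>.006)&(z<.018)).astype(np.uint8);k=np.zeros_like(m);k[175:248,285:395]=1
v,u=np.nonzero(m*k);pts=W[v,u][:,:2];r=cv2.minAreaRect((pts*1000).astype(np.float32));print('base',r,cv2.boxPoints(r).round(0).tolist())
i=Z['scene']['im'][160:260,280:400,::-1];j=Z['side']['im'][170:260,260:380,::-1]
cv2.imwrite('pics/crop.png',np.vstack([cv2.resize(i,(600,500))[:330],cv2.resize(j[:54],(600,270))]))
E
python3 m.py
```

```text
scene (298, 172, 318, 195) 59 px 306.4 181.4 (np.int64(302), np.int64(311), np.int64(178), np.int64(185)) w [0.4794 0.0075 0.0813] z [-0.003  0.085]
side (328, 205, 346, 224) 40 px 336.9 214.8 (np.int64(334), np.int64(340), np.int64(212), np.int64(218)) w [0.4794 0.0105 0.0809] z [0.072 0.087]
tri [0.4802 0.0095 0.0797] gap 0.0002
scene (370, 185, 392, 210) 20 px 379.9 199.0 (np.int64(378), np.int64(382), np.int64(195), np.int64(203)) w [0.6902 0.1077 0.0769] z [0.071 0.079]
scene (255, 205, 280, 235) 199 px 266.8 221.1 (np.int64(261), np.int64(273), np.int64(212), np.int64(230)) w [ 0.4826 -0.1595  0.0369] z [-0.001  0.05 ]
scene (342, 160, 362, 184) 84 px 352.2 169.1 (np.int64(347), np.int64(357), np.int64(165), np.int64(174)) w [0.5222 0.1794 0.0459] z [-0.001  0.05 ]
side (358, 190, 378, 212) 115 px 367.2 202.5 (np.int64(363), np.int64(371), np.int64(195), np.int64(209)) w [ 0.4687 -0.1476  0.0352] z [0.002 0.051]
side (285, 234, 305, 255) 76 px 294.9 242.0 (np.int64(291), np.int64(299), np.int64(238), np.int64(247)) w [0.5175 0.1829 0.0442] z [0.006 0.053]
base ((597.1519775390625, 33.97233581542969), (267.70947265625, 310.1221923828125), 75.7718276977539) [[414.0, -58.0], [715.0, -134.0], [780.0, 126.0], [480.0, 202.0]]
```

View pics/crop.png

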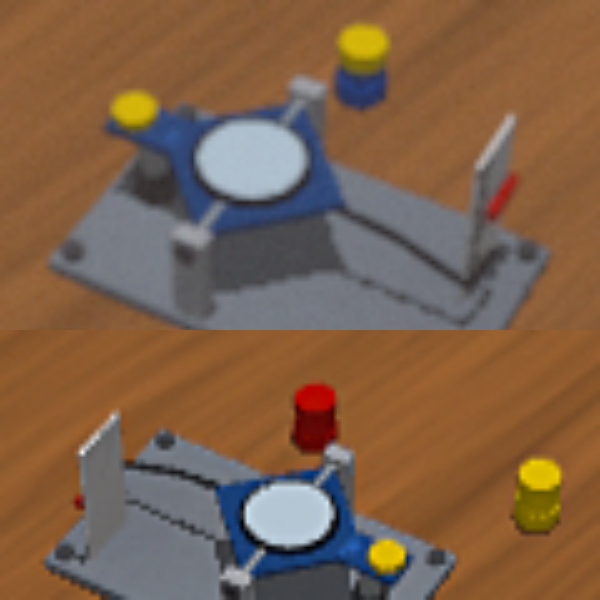

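```bash
cat >> m.py <<'E'
E
python3 - <<'E'
from h import *
P=np.load('scene0.npz')
def on(u,v,z):
    p,r=ray(P,u,v);return p+r*(z-p[2])/r[2]
a=on(318.6,207.6,.08);b=on(341.4,177.6,.08);print('posts',a,b,np.linalg.norm(a-b),'mid',(a+b)/2)
d=b-a;yaw=np.arctan2(-d[0],d[1]);print('yaw posts',yaw)
c=np.array([on(x/5+280,y/5+160,.012) for x,y in((50,262),(548,252),(200,335))]);print(c.round(3))
m=(a+b)/2;R=np.array([[np.cos(yaw),np.sin(yaw)],[-np.sin(yaw),np.cos(yaw)]])
for n,p in(('pad',(.480,.0095)),('mark',(.690,.1077)),('c0',c[0,:2]),('c1',c[1,:2])):print(n,R@(np.array(p)-m[:2]))
W=world(P,P['d'])
h=cv2.cvtColor(P['im'],cv2.COLOR_RGB2HSV)
for v in range(192,206):
  print(v,[(tuple(int(x) for x in P['im'][v,u])) for u in range(375,385)])
for v in(197,199,201,203):print(W[v,377:384].round(3).tolist())
from scipy.spatial.transform import Rotation as Ro
s=get_state();Q=camera_params('wrist');T=np.eye(4);T[:3,:3]=Ro.from_rotvec(s['tool_rot']).as_matrix();T[:3,3]=s['position']
print((np.linalg.inv(T)@Q['extrinsics']).round(3),Q['intrinsics'])
E
```

```text
posts [ 0.583962   -0.04322293  0.08      ] [0.54775266 0.0965838  0.08      ] 0.1444196589968267 mid [0.56585733 0.02668044 0.08      ]
yaw posts 0.2534271502084347
[[ 0.49  -0.075  0.012]
 [ 0.709  0.144  0.012]
 [ 0.598 -0.053  0.012]]
pad [-0.08742248  0.00489474]
mark [0.14049089 0.04730627]
c0 [-0.09865082 -0.07966923]
c1 [0.16817446 0.077927  ]
192 [(160, 141, 131), (179, 173, 172), (137, 135, 133), (92, 89, 88), (107, 106, 107), (105, 103, 104), (122, 104, 92), (141, 101, 68), (152, 101, 59), (150, 100, 59)]
193 [(161, 150, 146), (148, 147, 147), (90, 85, 88), (99, 97, 98), (110, 108, 107), (109, 106, 107), (126, 104, 89), (145, 101, 69), (150, 101, 63), (143, 98, 59)]
194 [(115, 104, 99), (90, 87, 88), (87, 84, 85), (106, 105, 104), (106, 105, 105), (108, 103, 105), (120, 92, 81), (142, 79, 53), (143, 84, 48), (142, 95, 60)]
195 [(105, 96, 92), (81, 78, 78), (92, 90, 90), (102, 102, 100), (110, 106, 108), (106, 97, 97), (132, 71, 71), (157, 42, 30), (146, 67, 44), (134, 87, 50)]
196 [(113, 108, 106), (90, 87, 87), (98, 97, 96), (108, 107, 105), (107, 103, 102), (125, 78, 75)
[... 1650 characters left out ...]
 0.077], [0.689, 0.106, 0.078], [0.691, 0.108, 0.079], [0.69, 0.116, 0.071], [0.656, 0.175, 0.001], [0.657, 0.181, -0.003]]
[[0.689, 0.098, 0.076], [0.691, 0.099, 0.077], [0.693, 0.101, 0.077], [0.693, 0.107, 0.071], [0.66, 0.165, 0.003], [0.659, 0.173, -0.004], [0.664, 0.172, 0.0]]
[[0.691, 0.096, 0.07], [0.696, 0.093, 0.076], [0.696, 0.099, 0.072], [0.661, 0.161, -0.003], [0.664, 0.161, -0.001], [0.665, 0.165, -0.003], [0.669, 0.165, -0.001]]
[[ 0.001 -0.955 -0.295  0.082]
 [ 1.     0.001  0.001  0.   ]
 [-0.    -0.295  0.955 -0.148]
 [ 0.     0.     0.     1.   ]] [[309.70691629   0.         316.28441269]
 [  0.         309.70691629 196.47952896]
 [  0.           0.           1.        ]]
```

{"method": "arm_command", "body": {
  "motion": [
    [0,37,-16,2,0],
    [0,74,-32,5,0],
    [0,110,-47,7,0],
    [0,147,-63,10,0],
    [0,184,-79,12,0]
  ],
  "newtons": 20
}}

```text
time: 0.52
position: [0.4214, -0.4258, 0.2239]
tool_rot: [-3.056, -0.724, 0.001]
ft_force: [0.7, 0.1, -0.4]
grip_width: 0.71
grip_force: 0.0
```

{"method": "arm_command", "body": {
  "motion": [
    [0,37,-16,2,0],
    [0,74,-32,5,0],
    [0,110,-47,7,0],
    [0,147,-63,10,0],
    [0,184,-79,12,0]
  ]
}}

```text
time: 0.93
position: [0.5503, -0.2727, 0.212]
tool_rot: [-3.057, -0.725, 0.001]
ft_force: [1.5, -0.2, 0.7]
grip_width: 0.328
grip_force: 0.0
```

{"method": "arm_command", "body": {
  "motion": [
    [0,37,-16,2,0],
    [0,74,-32,5,0],
    [0,110,-47,7,0],
    [0,147,-63,10,0],
    [0,184,-79,12,0]
  ]
}}

```text
time: 1.35
position: [0.6792, -0.1197, 0.1997]
tool_rot: [-3.057, -0.724, 0.002]
ft_force: [0.7, 0.3, 0.8]
grip_width: 0.02
grip_force: 0.0
```

```bash
python3 - <<'E'
from h import *
im,d,P=grab('wrist','w1.png');np.savez('w1',im=im,d=d,**P);print(get_state()['time'],get_state()['position'])
E
```

```text
1.4 [ 0.68351667 -0.10831104  0.19868751]
```

View pics/w1.png

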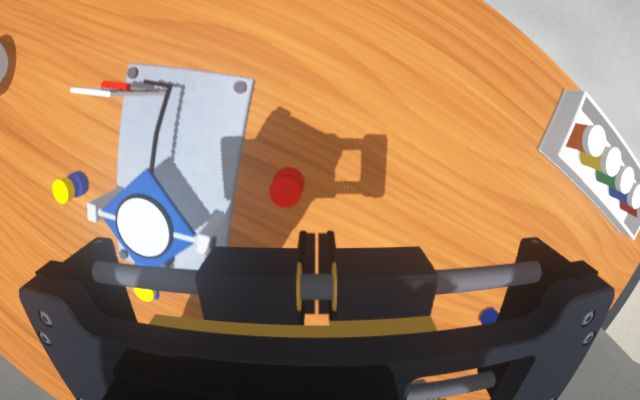

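{"method": "arm_command", "body": {
  "motion": [
    [0,25,-25,0,0],
    [0,50,-50,0,0],
    [0,75,-75,0,0],
    [0,100,-100,0,0],
    [0,115,-125,0,0]
  ]
}}

```text
time: 1.82
position: [0.7258, 0.0449, 0.1995]
tool_rot: [-3.055, -0.727, 0.001]
ft_force: [-0.4, 0.2, -0.3]
grip_width: 0.006
grip_force: 0.0
```

```bash
python3 - <<'E'
from h import *
im,d,P=grab('wrist','w2.png');np.savez('w2',im=im,d=d,**P);print(get_state()['time'],get_state()['position'])
E
```

```text
1.8667 [0.7246419  0.05438073 0.19952949]
```

View pics/w2.png

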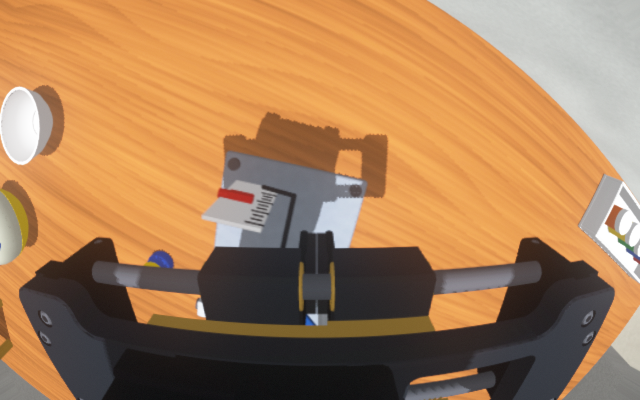

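w1: marker at (115,86), with the pointer running from the plate to its tip at about (145,82). w2: marker on the scale face at (236,197), with the pointer tip at about (268,187). I'll triangulate both.

```bash
cat >> h.py <<'E'
def fray(P,u,v):
    K=P['intrinsics'];T=P['extrinsics'];x,y=u-K[0,2],v-K[1,2];r=np.hypot(x,y);t=r/K[0,0]
    return T[:3,3],T[:3,:3]@np.array([np.sin(t)*x/r,np.sin(t)*y/r,np.cos(t)])
def tri(a,b):
    (p,r),(q,s)=a,b
    t=np.linalg.lstsq(np.stack([r,-s],1),q-p,rcond=None)[0];A=p+t[0]*r;B=q+t[1]*s
    return ((A+B)/2).round(4),np.linalg.norm(A-B).round(4)
E
python3 - <<'E'
from h import *
w=[np.load('w1.npz'),np.load('w2.npz')]
C=[]
for P,(a,b,c,e) in zip(w,((95,75,145,100),(205,180,262,212))):
    h=cv2.cvtColor(P['im'],cv2.COLOR_RGB2HSV);m=(cv2.inRange(h,(0,130,60),(8,255,255))|cv2.inRange(h,(172,130,60),(180,255,255)))
    k=np.zeros_like(m);k[b:e,a:c]=1;v,u=np.nonzero(m*k)
    r=cv2.minAreaRect(np.stack([u,v],1).astype(np.float32));print(len(u),u.mean(),v.mean(),r)
    pts=cv2.boxPoints(r);C.append((u.mean(),v.mean()));print(pts.round(1).tolist())
    D=P['d'];W=[]
    for x,y in zip(u,v):
        o,q=fray(P,x,y);z=D[y,x]
        if z>0: W.append(o+q*z/(q@P['extrinsics'][:3,2]))
    W=np.array(W);print('depth',np.median(W,0).round(4),np.percentile(W[:,2],[5,50,95]).round(4))
print('mark centre',tri(fray(w[0],*C[0]),fray(w[1],*C[1])))
i=w[0]['im'][70:105,90:190,::-1];j=w[1]['im'][170:240,200:300,::-1]
cv2.imwrite('pics/c2.png',np.vstack([cv2.resize(i,None,fx=6,fy=5),cv2.resize(j,None,fx=6,fy=5)]))
E
```

```text
205 115.46829268292683 84.93170731707318 ((115.38648986816406, 84.71892547607422), (28.957054138183594, 8.058066368103027), 8.972625732421875)
[[100.5, 86.4000015258789], [101.69999694824219, 78.5], [130.3000030517578, 83.0], [129.10000610351562, 91.0]]
depth [0.6904 0.1104 0.0773] [-0.0004  0.0773  0.0787]
310 235.36451612903227 195.1 ((235.13902282714844, 194.85122680664062), (35.131046295166016, 9.428810119628906), 12.094757080078125)
[[217.0, 195.8000030517578], [219.0, 186.60000610351562], [253.3000030517578, 193.89999389648438], [251.3000030517578, 203.10000610351562]]
depth [0.6911 0.1117 0.0773] [0.0717 0.0773 0.0787]
mark centre (array([0.6901, 0.112 , 0.0732]), np.float64(0.0008))
```

View pics/c2.png

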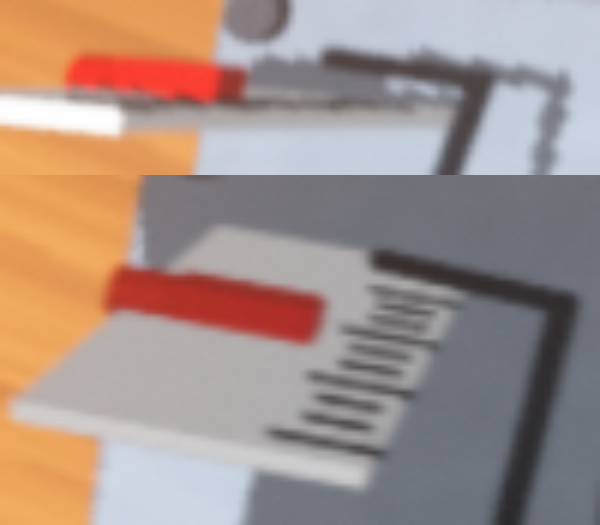

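```bash
python3 - <<'E'
from h import *
w=[np.load('w1.npz'),np.load('w2.npz')]
f=lambda x,y,ox,oy:((x+.5)/6-.5+ox,(y+.5)/5-.5+oy)
def g(n,a,b):
    a=f(*a,90,70);b=f(b[0],b[1]-175,200,170);print(n,tri(fray(w[0],*a),fray(w[1],*b)))
g('tip',(322,58),(375,258))
g('elbow',(483,78),(568,303))
g('mark end',(243,83),(318,322))
g('mark end top',(243,70),(325,298))
g('scale top near corner',(122,122),(372,478))
from scipy.ndimage import map_coordinates
for P,(a,b,c,e) in zip(w,((95,70,190,100),(205,170,300,235))):
    v,u=np.mgrid[b:e,a:c];K=P['intrinsics'];out=[]
    W=np.full(u.shape+(3,),np.nan)
    for i in np.ndindex(u.shape):
        o,q=fray(P,u[i],v[i]);z=P['d'][v[i],u[i]]
        W[i]=o+q*z/(q@P['extrinsics'][:3,2])
    h=cv2.cvtColor(P['im'][b:e,a:c],cv2.COLOR_RGB2HSV)
    red=((h[...,0]<8)|(h[...,0]>172))&(h[...,1]>130)
    print('red z hist',np.histogram(W[red][:,2],np.arange(.060,.09,.002)))
    dark=(P['im'][b:e,a:c].max(-1)<70);print('dark z',np.histogram(W[dark][:,2],np.arange(.03,.07,.004)))
    print('zmax scale',np.nanmax(W[...,2][W[...,2]<.15]))
E
```

```text
tip (array([0.7017, 0.0935, 0.0505]), np.float64(0.0004))
elbow (array([0.7087, 0.0603, 0.0514]), np.float64(0.0007))
mark end (array([0.6939, 0.0954, 0.0706]), np.float64(0.0022))
mark end top (array([0.6972, 0.0967, 0.0695]), np.float64(0.0002))
scale top near corner (array([0.6938, 0.0763, 0.1268]), np.float64(0.0002))
red z hist (array([ 0,  0,  0,  0,  0,  6,  8, 20, 96, 48,  0,  0,  0,  0]), array([0.06 , 0.062, 0.064, 0.066, 0.068, 0.07 , 0.072, 0.074, 0.076,
       0.078, 0.08 , 0.082, 0.084, 0.086, 0.088]))
dark z (array([0, 0, 0, 0, 0, 0, 0, 0, 0, 0]), array([0.03 , 0.034, 0.038, 0.042, 0.046, 0.05 , 0.054, 0.058, 0.062,
       0.066, 0.07 ]))
zmax scale 0.12815638216087408
red z hist (array([  0,   0,   0,   0,   4,  13,  25,  36, 153,  76,   0,   0,   0,
         0]), array([0.06 , 0.062, 0.064, 0.066, 0.068, 0.07 , 0.072, 0.074, 0.076,
       0.078, 0.08 , 0.082, 0.084, 0.086, 0.088]))
dark z (array([  0,   0,   0,   0,   6, 128,  48,  45,  30,   0]), array([0.03 , 0.034, 0.038, 0.042, 0.046, 0.05 , 0.054, 0.058, 0.062,
       0.066, 0.07 ]))
zmax scale 0.12834496236167797
```

The marker's middle is at z ≈ 0.073 and the pointer tip is at 0.050. The pointer must rise about 22.5 mm, which is a tilt of about 0.15 rad and a pad drop of 11–12.5 mm. Moving over the pad now and aligning with the mount's yaw.

{"method": "arm_command", "body": {
  "motion": [
    [0,-30,-9,0,3],
    [0,-65,-20,0,6],
    [0,-100,-30,0,9],
    [0,-135,-41,0,12],
    [0,-170,-52,0,12]
  ]
}}

```text
time: 2.28
position: [0.5478, 0.0116, 0.1997]
tool_rot: [-3.116, -0.397, 0.002]
ft_force: [0.0, -0.2, 1.4]
grip_width: 0.006
grip_force: 0.0
```

```bash
cat > t.py <<'E'
from h import *
from scipy.spatial.transform import Rotation as Ro
import sys
s=get_state();R=Ro.from_rotvec(s['tool_rot']).as_matrix();t=np.array([float(x) for x in sys.argv[1:4]])
print(s['time'],s['position'].round(4),'F',s['ft_force'].round(2),'yaw',np.arctan2(R[1,0],R[0,0]).round(3),'tilt',R[2,2].round(4),'shift mm',(R.T@(t-s['position'])*1000).round(1),'v',abs(s['qd']).max().round(3))
E
python3 t.py .477 .009 .115
```

```text
2.2833 [0.5478 0.0116 0.1997] F [ 0.04 -0.25  1.42] yaw 0.254 tilt -1.0 shift mm [-69.1 -15.3  84.8] v 1.029
```

{"method": "arm_command", "body": {
  "motion": [
    [0,-25,-5,15,0],
    [0,-45,-10,40,0],
    [0,-57,-13,70,0],
    [0,-57,-13,70,0],
    [0,-57,-13,70,0]
  ]
}}

```text
time: 2.7
position: [0.4903, 0.01, 0.1298]
tool_rot: [3.116, 0.401, -0.004]
ft_force: [-0.1, -1.4, 0.3]
grip_width: 0.005
grip_force: 0.0
```

{"method": "arm_command", "body": {
  "motion": [
    [0,0,0,0,0],
    [0,0,0,0,0],
    [0,0,0,0,0]
  ]
}}

```text
time: 2.95
position: [0.4937, 0.0107, 0.1322]
tool_rot: [3.116, 0.402, 0.005]
ft_force: [-0.1, -0.0, -0.6]
grip_width: 0.007
grip_force: 0.0
```

```bash
python3 t.py .477 .009 .099; python3 - <<'E'
from h import *
im,d,P=grab('wrist');np.savez('w3',im=im,d=d,**P)
im2,_,_=grab('scene')
cv2.imwrite('pics/w3.png',np.vstack([cv2.resize(im[200:350,220:420,::-1],(800,360)),cv2.resize(im2[165:225,290:390,::-1],(400,240)).repeat(2,1)]))
E
```

```text
2.95 [0.4937 0.0107 0.1322] F [-0.08 -0.02 -0.61] yaw 0.256 tilt -1.0 shift mm [-16.7  -2.7  33.2] v 0.014
```

View pics/w3.png

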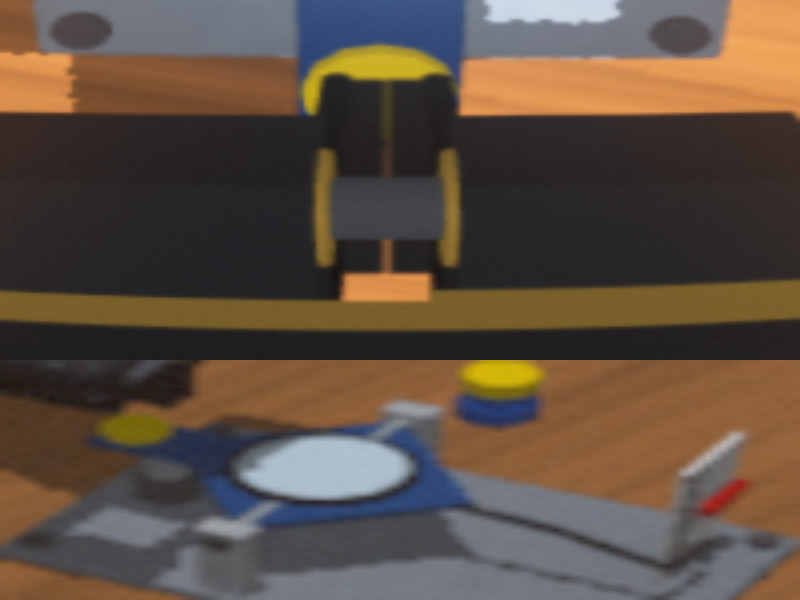

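The fingers are lined up sideways with the pad, which is visible just ahead of and below the fingertips. The marker and pointer stay visible in the scene view. Moving 16 mm back and descending to just above the pad.

{"method": "arm_command", "body": {
  "motion": [
    [0,-8,-1,6,0],
    [0,-16,-3,20,0],
    [0,-16,-3,31,0],
    [0,-16,-3,31,0],
    [0,-16,-3,31,0]
  ]
}}

```text
time: 3.47
position: [0.4749, 0.0093, 0.0989]
tool_rot: [-3.116, -0.402, 0.002]
ft_force: [-0.2, 0.3, 0.6]
grip_width: 0.003
grip_force: 0.0
```

{"method": "arm_command", "body": {
  "motion": [
    [0,0,0,0,0],
    [0,0,0,0,0],
    [0,0,0,0,0]
  ]
}}

```text
time: 3.72
position: [0.476, 0.0093, 0.1001]
tool_rot: [3.116, 0.402, 0.002]
ft_force: [-0.3, -0.5, -0.3]
grip_width: 0.007
grip_force: 0.0
```

```bash
python3 t.py .477 .009 .085
```

```text
3.7167 [0.476  0.0093 0.1001] F [-0.27 -0.53 -0.33] yaw 0.256 tilt -1.0 shift mm [ 0.9  0.6 15.1] v 0.003
```

Now press slowly to about 9 mm deep first, TCP z about 0.087.

{"method": "arm_command", "body": {
  "motion": [
    [0,0,0,3,0],
    [0,0,0,6,0],
    [0,0,0,9,0],
    [0,0,0,11,0],
    [0,0,0,13,0]
  ]
}}

```text
time: 4.13
position: [0.4754, 0.0092, 0.0867]
tool_rot: [3.115, 0.401, -0.0]
ft_force: [-2.1, -0.5, 7.1]
grip_width: 0.005
grip_force: 3.4
```

{"method": "arm_command", "body": {
  "motion": [
    [0,0,0,0,0],
    [0,0,0,0,0],
    [0,0,0,0,0]
  ]
}}

```text
time: 4.38
position: [0.4754, 0.0091, 0.0868]
tool_rot: [3.115, 0.402, -0.0]
ft_force: [-1.8, -0.8, 5.6]
grip_width: 0.006
grip_force: 3.1
```

```bash
python3 t.py .477 .009 .0847; python3 - <<'E'
from h import *
im2,_,_=grab('scene')
np.save('s1',im2);cv2.imwrite('pics/s1.png',cv2.resize(im2[175:225,340:400,::-1],(720,600),interpolation=cv2.INTER_CUBIC))
E
```

```text
4.3833 [0.4754 0.0091 0.0868] F [-1.77 -0.76  5.61] yaw 0.256 tilt -1.0 shift mm [1.5 0.5 2.1] v 0.002
```

View pics/s1.png

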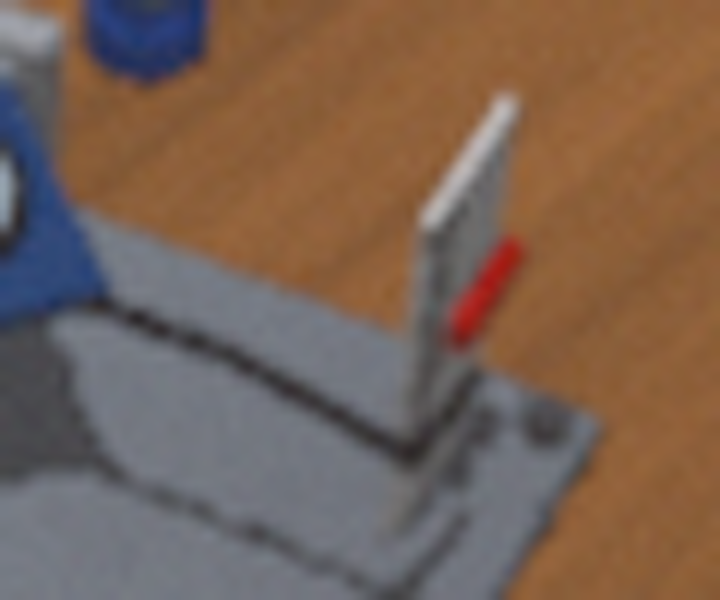

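The pointer has risen to elbow (412,452) and tip (477,372) in the crop. The marker's near end is at (458,335), still above it. Converting this to heights.

```bash
cat > z.py <<'E'
from h import *
import sys
P=camera_params('scene');K=P['intrinsics'];Ti=np.linalg.inv(P['extrinsics'])
def z(px,xy):
    u,v=(px[0]+.5)/12-.5+340,(px[1]+.5)/12-.5+175
    f=lambda h:(lambda c:K[:2,:2]@c[:2]/c[2]+K[:2,2])((Ti@[*xy,h,1])[:3])
    hs=np.arange(.03,.12,.0005);e=[np.array(f(h))-(u,v) for h in hs];i=np.argmin([abs(a[1]) for a in e]);return hs[i],e[i].round(2)
a=[float(x) for x in sys.argv[1:]]
print('tip',z(a[:2],(.7017,.0935)),'elbow',z(a[2:4],(.7087,.0603)),'mark end',z(a[4:6],(.6955,.096)))
E
python3 z.py 477 372 412 452 458 335
```

```text
tip (np.float64(0.06900000000000003), array([0.09, 0.04])) elbow (np.float64(0.07200000000000004), array([0.41, 0.03])) mark end (np.float64(0.07600000000000004), array([0.78, 0.  ]))
```

{"method": "arm_command", "body": {
  "motion": [
    [0,0,0,1,0],
    [0,0,0,2,0],
    [0,0,0,2.8,0],
    [0,0,0,2.8,0],
    [0,0,0,2.8,0]
  ]
}}

```text
time: 4.85
position: [0.4754, 0.0091, 0.0841]
tool_rot: [3.115, 0.401, -0.0]
ft_force: [-2.9, -1.6, 6.7]
grip_width: 0.004
grip_force: 3.5
```

```bash
python3 t.py .477 .009 .0847; python3 - <<'E'
from h import *
im2,_,_=grab('scene')
np.save('s2',im2);cv2.imwrite('pics/s2.png',cv2.resize(im2[175:225,340:400,::-1],(720,600),interpolation=cv2.INTER_CUBIC))
E
```

```text
4.85 [0.4754 0.0091 0.0841] F [-2.89 -1.6   6.74] yaw 0.256 tilt -1.0 shift mm [ 1.5  0.5 -0.6] v 0.002
```

View pics/s2.png

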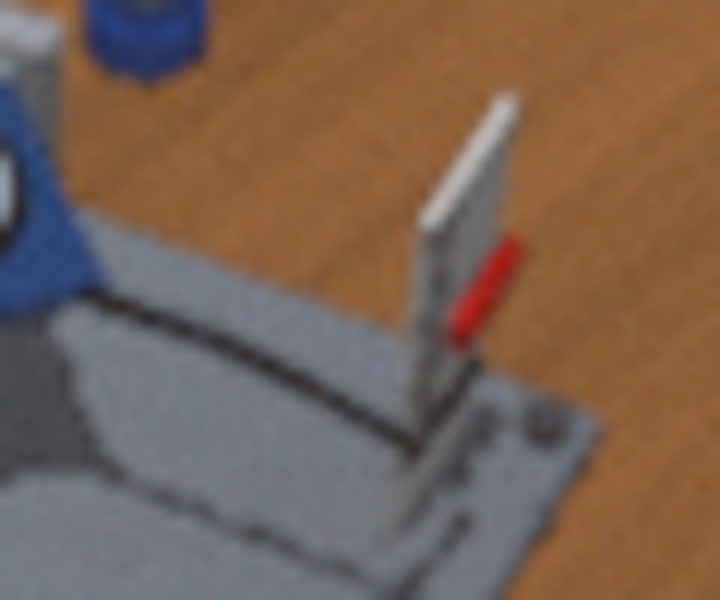

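```bash
python3 z.py 477 362 415 441 458 335; python3 - <<'E'
from h import *
P=camera_params('scene');K=P['intrinsics'];Ti=np.linalg.inv(P['extrinsics'])
def pr(x,y,z):
    c=(Ti@[x,y,z,1])[:3];u,v=K[:2,:2]@c[:2]/c[2]+K[:2,2];return ((u-340+.5)*12).round(),((v-175+.5)*12).round()
for z in(.0725,.0755):
  print(z,'mark end',pr(.6945,.0965,z),'mark far',pr(.6883,.1195,z),'tip',pr(.7017,.0935,z),'elbow',pr(.7087,.0603,z))
# vertical profiles of the pointer between frames: dark rows in columns left of elbow
im0=np.load('scene0.npz')['im']
for n,i in(('rest',im0),('s1',np.load('s1.npy')),('s2',np.load('s2.npy'))):
    g=i.astype(float).mean(-1);o=[]
    for u in range(362,373):
        c=g[190:222,u];b=np.median(c);k=int(np.argmin(c));w=np.clip(b-c[max(0,k-2):k+3],0,None);o.append(190+(w*np.arange(max(0,k-2),k-2+len(w))).sum()/w.sum())
    print(n,np.round(o,1))
E
```

```text
tip (np.float64(0.07300000000000004), array([ 0.23, -0.04])) elbow (np.float64(0.07600000000000004), array([0.28, 0.03])) mark end (np.float64(0.07600000000000004), array([0.78, 0.  ]))
0.0725 mark end (np.float64(465.0), np.float64(342.0)) mark far (np.float64(502.0), np.float64(281.0)) tip (np.float64(480.0), np.float64(363.0)) elbow (np.float64(418.0), np.float64(451.0))
0.0755 mark end (np.float64(466.0), np.float64(334.0)) mark far (np.float64(503.0), np.float64(272.0)) tip (np.float64(481.0), np.float64(355.0)) elbow (np.float64(419.0), np.float64(443.0))
rest [209.3 209.9 210.6 211.2 212.  212.6 213.2 214.  214.6 215.2 216.1]
s1 [206.  206.7 207.1 207.6 208.2 208.8 209.3 210.  210.6 211.1 211.7]
s2 [205.1 205.7 206.1 206.6 207.1 207.8 208.3 209.  209.4 210.1 210.6]
```

The pointer tip reads z ≈ 0.073–0.076 against a marker at 0.0725–0.076, so they are level well within 5 mm. Holding for over a second, then releasing straight up.

{"method": "arm_command", "body": {
  "motion": [
    [0,0,0,0,0],
    [0,0,0,0,0],
    [0,0,0,0,0],
    [0,0,0,0,0],
    [0,0,0,0,0]
  ]
}}

```text
time: 5.32
position: [0.4754, 0.0091, 0.0842]
tool_rot: [3.115, 0.401, -0.0]
ft_force: [-2.9, -0.3, 6.9]
grip_width: 0.003
grip_force: 3.5
```

{"method": "arm_command", "body": {
  "motion": [
    [0,0,0,0,0],
    [0,0,0,0,0],
    [0,0,0,0,0],
    [0,0,0,0,0],
    [0,0,0,0,0]
  ]
}}

```text
time: 5.73
position: [0.4754, 0.0091, 0.0842]
tool_rot: [3.115, 0.401, -0.0]
ft_force: [-2.4, -0.3, 6.6]
grip_width: 0.002
grip_force: 3.5
```

{"method": "arm_command", "body": {
  "motion": [
    [0,0,0,0,0],
    [0,0,0,0,0],
    [0,0,0,0,0],
    [0,0,0,0,0],
    [0,0,0,0,0]
  ]
}}

```text
time: 6.15
position: [0.4754, 0.0092, 0.0842]
tool_rot: [3.115, 0.401, -0.0]
ft_force: [-2.5, -0.6, 6.8]
grip_width: 0.003
grip_force: 3.5
```

{"method": "arm_command", "body": {
  "motion": [
    [0,0,0,-4,0],
    [0,0,0,-10,0],
    [0,0,0,-20,0],
    [0,0,0,-40,0],
    [0,0,0,-60,0]
  ]
}}

```text
time: 6.57
position: [0.4742, 0.0095, 0.1439]
tool_rot: [-3.115, -0.402, 0.004]
ft_force: [0.0, -0.1, 0.4]
grip_width: 0.005
grip_force: 0.0
```

{"method": "arm_command", "body": {
  "motion": [
    [0,0,0,-10,0],
    [0,0,0,-10,0],
    [0,0,0,-10,0],
    [0,0,0,-10,0],
    [0,0,0,-10,0]
  ]
}}

```text
time: 6.98
position: [0.4744, 0.0093, 0.1524]
tool_rot: [-3.115, -0.402, 0.004]
ft_force: [-0.3, 0.6, 0.4]
grip_width: 0.005
grip_force: 0.0
```

{"method": "arm_command", "body": {
  "motion": [
    [0,0,0,0,0],
    [0,0,0,0,0],
    [0,0,0,0,0],
    [0,0,0,0,0],
    [0,0,0,0,0]
  ]
}}

```text
time: 7.4
position: [0.4753, 0.0093, 0.1536]
tool_rot: [3.116, 0.402, -0.0]
ft_force: [-0.2, 0.1, -1.3]
grip_width: 0.002
grip_force: 0.0
```

```bash
python3 - <<'E'
from h import *
i,_,_=grab('scene','end.png');g=i.astype(float).mean(-1)
print([190+int(np.argmin(g[190:222,u])) for u in range(362,373)],get_state()['time'],get_state()['ft_force'])
E
```

```text
[209, 210, 211, 211, 212, 213, 213, 214, 215, 215, 216] 7.45 [-1.14619876 -0.85644886 -0.63852308]
```

The pointer rows match the rest image again, so the plate is back level.

```bash
python3 -c "from bench import *; print(close_job())"
```

```text
the job is handed in; nothing more can be done
None
```

I pressed the yellow pad until the pointer was level with the red marker (about 3 mm uncertainty in the camera readings) and held it for over 1.2 s. I then released it, the plate sprang back level, the arm touched nothing else, and the job is handed in; no verdict was returned.

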